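# Calibrate the bench scale with a check weight and load the copper cup

## Robot

A 6-joint arm with a two-finger parallel gripper is mounted at the origin on the work surface. World frame = base frame: x ahead of the robot, y to its left, z up, the work surface at z = 0. Lengths are in mm, angles in degrees, forces in N, time in s.
With the tool pointing down it reaches from about 300 to 850 mm from the base axis. Payload 4.2 kg.
Tool frame: the origin (TCP) lies midway between the tips of the shut fingers; the grasp point (between the pads) lies 19 mm behind it; z points along the fingers, y is the line along which they close (so a half turn about z gives the same grasp; the last joint's range is limited). The gripper opens to 91 mm and grips with 3 to 60 N. Pads are 32 mm wide; open, the fingers measure 118 mm over their backs; the gripper's body (76 mm by 178 mm) begins 60 mm behind the grasp point.
Start: joints at [-69.729, 18.312, 89.639, -0, 72.044, -1.146], TCP at [209.969, -535.31, 213.976] pointing down, gripper open.
Joint ranges: [-177.97, 177.97], [-48.28, 115.42], [12.27, 149.76], [-77.06, 257.06], [2.81, 150.46], [-146.56, 146.56]. Speed limits (degrees/s): [147.25, 147.25, 180, 180, 180, 180].

## Interface

Orientations are given as [roll, pitch, yaw] about the fixed x, y, z axes, in that order (R = Rz(yaw) Ry(pitch) Rx(roll)).
In Python, from workcell import env gives the robot as it stands.
- The arm moves only by the tool send_rows, never from a script. Its argument "steps" is a list that holds one entry, the list of rows, each a list of 5 numbers: the shift along the tool's x, y, z scaled (see below), then the turn about the tool's z scaled (see below), then the opening, from 0 (shut) to 1 (fully open). In form: [[[dx, dy, dz, yaw, fingers], ...]]. A call has 1 to 5 rows; each row shifts and turns the commanded pose from where the row before left it, along the tool's axes as they then stand; what a row does not reach is not made up. The controller multiplies each number of a shift by 0.04 m and each number of a turn by 0.12 rad. A row lasts 1/12 s, in which the tool goes at most 41.7 mm and 7.16 degrees, less where a joint would pass 70% of its speed; a pose out of reach is approached as far as the arm can. A call with a number of a shift or a turn outside -1 to 1 is refused whole. A call with a gripper value outside its range is refused whole. The fingers move at their own pace and stop on an object; "squeeze" is the grip in N (left out, the last holds). Time passes only in rows, so rows that do not move let the fingers close. It gives the time, the measured TCP pose, the force, the opening and the grip force at its end, in the units of the state.
- env.state(): the state, without advancing time (a new reading comes with each control period).
- env.grab_frame(name): name is "scene" or "top" or "wrist"; returns a dict with "pixels" (400x640x3 uint8, red, green, blue), "depth" (400x640 float32, mm along the optical axis (not along the pixel's ray), 0 where there is no reading), "intrinsics" (3x3 intrinsics, pixels), "cam_to_world" (4x4, takes a point from camera to world coordinates). Camera axes: x right, y down, z forward; pixel columns grow to the right and rows downward; lengths in mm; the calibration is good to about 2 mm. A picture is of the moment at which its call begins.
- env.job_done(): hands the job in; it is judged then, once.
The state is a dict: "time_s": time; "qpos": joint angles; "qvel": joint speeds; "effort": joint torques, N m; "ee_pos": TCP position; "ee_rot": TCP orientation; "force": force on the tool from outside, world axes, zero at the start; "torque": the same for the moment, N m; "gripper_width": finger opening in mm; "gripper_force": force on a finger pad.
Only numpy, scipy, OpenCV 4.12 (cv2) and the standard library are available. Lean on these libraries where they do the work, as an engineer would, in place of code of your own. Each camera call takes 0.05 s, during which the arm holds its last target. There are 200 camera calls.

## Task

Calibrate the bench scale: slide the brass check weight, without lifting it, from the blue ledge to the middle of the pan so that it comes to rest inside the black ring, and while it stands there press the red button fully down. Then slide the weight on across to the green ledge, so that it stands wholly on that ledge, and set the copper cup upright in the middle of the pan, inside the ring. Never push or drop anything hard on the sprung pan, and leave the other things on the bench where they are.

Things in the scene. Friction and masses are not known exactly. Their poses are not given: they have to be found in the camera images.
- scale: grey bench scale, fixed, place and yaw vary. Origin on the table under the pan centre; x points away from the console (200 mm wide, 62 mm high, x -150 to -75 mm, with display and button), y from green parking ledge to blue loading ledge, z up. In a row from +y to -y, with 3 mm gaps: loading ledge, pan, parking ledge
- pan_center (a point): centre of the top face of the square aluminium weighing pan, 140 x 140 mm, marked with a black ring of 84 mm inner and 92 mm outer diameter about this point; unloaded 89.5 mm above the table
- pan (a joint): how far the sprung pan has sunk, m: 0 empty, about 0.003 under the check weight, 0.001 under the cup, 0.009 at its stop
- load_ledge (a point): centre of the top face of the blue loading ledge, 120 mm (x) by 110 mm (y), 90 mm above the table, level with the empty pan, no rims
- park_ledge (a point): centre of the top face of the green parking ledge, 120 mm (x) by 110 mm (y), 85 mm above the table, 1.5 mm below the pan when loaded with the weight, no rims; axes as the scale
- cal_button_top (a point): centre of the top of the red push button (32 mm diameter) on the console; pressed straight down
- cal_button (a joint): travel of the red button, m: 0 up, 0.006 fully down (about 5 N)
- weight: brass check weight, 0.9 kg, a round body 64 mm diameter and 34 mm high with a neck and a knob (32 mm diameter) above, 60 mm high in all; stands on the loading ledge; origin at the centre of its underside, z up
- cup: open straight round copper cup, 62 mm diameter, 85 mm high, wall 3 mm, about 0.3 kg; stands on the table to the left or right of the scale; origin at the centre of its underside, z up
- jar: bystander, not needed: amber jar, black cap, 64 mm diameter, 80 mm high; origin under its centre
- tin: bystander, not needed: flat red tin, 68 mm diameter, 42 mm high; origin under its centre
- spray: bystander, not needed: yellow and red spray can, 64 mm diameter, 170 mm high; origin under its centre
- polish: bystander, not needed: blue polish can, 68 mm diameter, 130 mm high; origin under its centre
- hammer: bystander, not needed: hammer with green handle, 260 mm, lying between robot and scale
- driver: bystander, not needed: screwdriver with wooden handle, 220 mm, lying between robot and scale
- channel: bystander, not needed: bent copper channel, 100 x 40 x 37 mm, lying behind the scale; origin under its centre
Mind the look-alikes: they are no part of the job. What is shaped like the cup but purple is not meant. What is meant by the weight is not turquoise, and is the larger of those in its own colour.

How it is judged:
By the outcome, as a careful person would: the job done as asked, in the order asked, and still so for the second after the job is handed in, with the robot touching nothing.
It also fails if it takes over 72 s, if anything falls off the work surface, if the arm or the gripper's body presses on something with over 40 N, if the wrist force passes 120 N, or if a joint passes its speed limit or range.

## Working session

There is one attempt and no reset: what is moved stays moved. The work goes in short steps, Python scripts to look and compute and a tool call to move; the robot and the scene stay as the last step left them, time stands still between calls to the robot, and variables do not carry over. Pictures are saved under pics/ and viewed, at most 10 in all, crops included, and the job is handed in when it is done.

Besides the shell and the picture viewer there is one more tool, called after "Call:" as a command line: name --argument value ..., lists and objects as JSON in quotes. send_rows: Moves the arm, as the interface text tells. Shifts and turns lie within -1 to 1; 1 stands for 0.04 m of shift or 0.12 rad of turn. Its arguments: {"type":"object","properties":{"steps":{"type":"array"},"squeeze":{"type":"number"}},"required":["steps"]}

```bash
ls; mkdir -p pics; cat > h.py <<'E'
import numpy as np, cv2, pickle
from workcell import env
def grab(n,save=None):
    f=env.grab_frame(n)
    if save: cv2.imwrite('pics/'+save+'.png',cv2.cvtColor(f['pixels'],cv2.COLOR_RGB2BGR)); pickle.dump(f,open('pics/'+save+'.pkl','wb'))
    return f
def load(s): return pickle.load(open('pics/'+s+'.pkl','rb'))
def cloud(f):
    d=f['depth'].astype(float); h,w=d.shape; u,v=np.meshgrid(np.arange(w),np.arange(h))
    K=f['intrinsics']; P=np.stack([(u-K[0,2])/K[0,0]*d,(v-K[1,2])/K[1,1]*d,d,np.ones_like(d)],-1)
    W=(P@np.array(f['cam_to_world']).T)[...,:3]; W[d==0]=np.nan
    return W
def onplane(f,u,v,z):
    K=np.array(f['intrinsics']);T=np.array(f['cam_to_world'])
    r=T[:3,:3]@np.linalg.inv(K)@np.array([u,v,1.]);o=T[:3,3]
    return o+r*(z-o[2])/r[2]
E
python3 - <<'E'
from h import *
a=grab('scene','s0');b=grab('top','t0')
for f in(a,b): print(np.round(f['cam_to_world'],3).tolist(),np.round(f['intrinsics'],1).tolist(),(f['depth']==0).mean())
print(env.state())
E
```

```text
pics
[[-0.075, 0.731, -0.678, 1326.755], [0.997, 0.063, -0.043, 57.066], [0.011, -0.68, -0.733, 910.784], [0.0, 0.0, 0.0, 1.0]] [[492.5, 0.0, 317.3], [0.0, 492.5, 196.6], [0.0, 0.0, 1.0]] 0.00408203125
[[-0.01, -0.999, 0.046, 504.026], [-1.0, 0.011, 0.019, 0.354], [-0.019, -0.046, -0.999, 1221.316], [0.0, 0.0, 0.0, 1.0]] [[420.2, 0.0, 319.9], [0.0, 420.2, 196.2], [0.0, 0.0, 1.0]] 0.00401171875
{'time_s': 0.1, 'qpos': array([-6.97297960e+01,  1.83501484e+01,  8.96993636e+01,  1.78071361e-03,
        7.20424110e+01, -1.14426454e+00]), 'qvel': array([ 0.02910774, -0.0456546 , -0.12328008,  0.08144696,  0.14572238,
       -0.05139794]), 'effort': array([-7.03953701e-04, -4.13332701e+01, -2.32510078e+01,  7.28388224e-02,
        4.22111875e-02, -3.91728361e-05]), 'ee_pos': array([ 209.81236785, -534.88163684,  213.18293705]), 'ee_rot': array([-1.79908129e+02, -3.52843276e-03,  2.14139153e+01]), 'force': array([ 0.17441602,  0.7009561 , -0.07573396]), 'torque': array([ 0.00021224,  0.01670878, -0.01377207]), 'gripper_force': 0.0, 'gripper_width': 91.38907501361712}
```

View pics/t0.png

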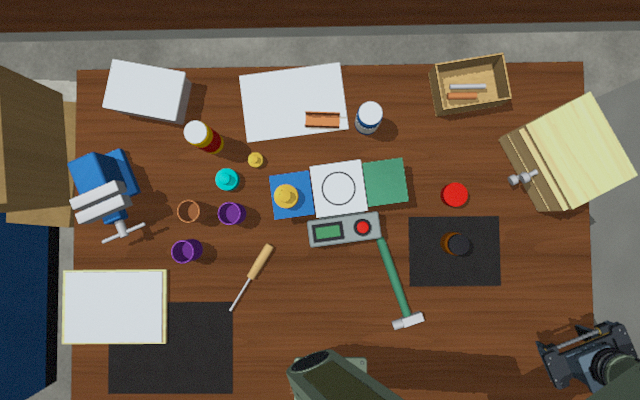

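View pics/s0.png

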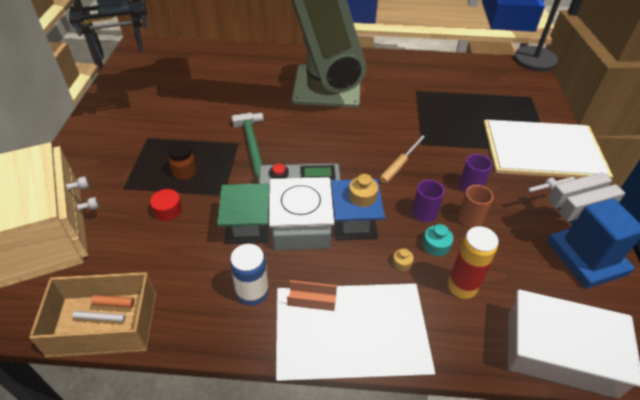

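The top view shows the scale with the ring centre at about (339,188). The brass weight is on the blue ledge at (285,196) and the red button at (362,227). The copper cup is at (188,211), with purple decoys at (231,213) and (186,251). The scene view agrees: ring (301,200), weight knob (364,183), cup (477,204), button (279,170).

```bash
cat > m.py <<'E'
from h import *
def hsv(f): return cv2.cvtColor(f['pixels'],cv2.COLOR_RGB2HSV)
def rep(f,W,name,mask,box,zr):
    m=np.zeros(mask.shape,bool);u0,u1,v0,v1=box;m[v0:v1,u0:u1]=mask[v0:v1,u0:u1]
    m&=(W[...,2]>zr[0])&(W[...,2]<zr[1])
    P=W[m]; 
    if len(P)<5: print(name,'few');return None
    (c,s,a)=cv2.minAreaRect(P[:,:2].astype(np.float32)); k=cv2.minEnclosingCircle(P[:,:2].astype(np.float32))
    print(name,len(P),'med',np.median(P,0).round(1),'rect',np.round(c,1),np.round(s,1),round(a,1),'circ',np.round(k[0],1),round(k[1],1),'z5-95',np.percentile(P[:,2],[5,95]).round(1))
    return P
E
python3 - <<'E'
from m import *
for n,bx in (('t0',dict(pan=(300,375,155,220),blue=(262,318,165,225),green=(360,415,150,212),btn=(350,375,217,240),w=(268,302,178,213),cup=(175,204,198,225),tab=(230,270,300,340),con=(300,390,205,255))),
             ('s0',dict(pan=(262,340,172,230),blue=(328,390,175,225),green=(212,275,180,228),btn=(268,290,160,180),w=(345,382,172,208),cup=(455,498,182,232),tab=(330,350,130,145),con=(255,345,160,185)))):
    f=load(n);W=cloud(f);H=hsv(f);h,s,v=[H[...,i].astype(int) for i in range(3)];A=h>=0
    print(n)
    rep(f,W,'table',A,bx['tab'],(-20,20))
    rep(f,W,'pan',(s<40)&(v>60),bx['pan'],(75,105))
    ring=(v<80);rep(f,W,'ring',ring,(bx['pan'][0]+12,bx['pan'][1]-12,bx['pan'][2]+8,bx['pan'][3]-8),(80,100))
    rep(f,W,'blue',(h>100)&(h<125)&(s>120),bx['blue'],(75,105))
    rep(f,W,'green',(h>60)&(h<95)&(s>100),bx['green'],(75,100))
    rep(f,W,'btn',((h<8)|(h>172))&(s>150),bx['btn'],(55,100))
    rep(f,W,'knob',(h>10)&(h<30)&(s>100),bx['w'],(138,165))
    rep(f,W,'body',(h>10)&(h<30)&(s>100),bx['w'],(115,130))
    rep(f,W,'cuptop',A,bx['cup'],(76,100))
    rep(f,W,'console',A,bx['con'],(50,70))
# enlarged crops
f=load('t0');c=f['pixels'][145:260,170:420];cv2.imwrite('pics/c1.png',cv2.cvtColor(cv2.resize(c,None,fx=3.2,fy=3.2,interpolation=cv2.INTER_CUBIC),cv2.COLOR_RGB2BGR))
E
```

```text
t0
table 1592 med [206.9 229.7  -0.3] rect [208. 230.] [114.9 114.9] 89.4 circ [207.  230.2] 79.2 z5-95 [-4.2  4. ]
pan 2670 med [576.5 -27.4  88.9] rect [577.3 -28.6] [140.2 142.7] 7.3 circ [576.8 -27.1] 97.6 z5-95 [85.2 92.5]
ring few
blue 1271 med [565.2  85.8  89.2] rect [560.8  99.8] [119.2 109.3] 7.4 circ [561.5  99.2] 79.0 z5-95 [85.6 92.6]
green 1754 med [ 592.9 -154.    84.3] rect [ 593.1 -153.8] [117.9 109.4] 7.3 circ [ 593.  -153.4] 78.7 z5-95 [80.8 87.6]
btn 121 med [472.1 -91.3  82.8] rect [472.  -92.7] [30.8 32.2] 89.2 circ [472.3 -92.2] 16.9 z5-95 [72.4 86.2]
knob 121 med [555.2 112.4 147.9] rect [556.3 112.7] [31.6 28.4] 89.8 circ [555.7 112.6] 15.9 z5-95 [144.5 150.7]
body 310 med [555.8 107.1 124.3] rect [556.1 111.1] [60.6 58. ] 87.4 circ [555.9 111.8] 31.2 z5-95 [120.6 127.5]
cuptop 113 med [519.7 380.9  83.3] rect [520.  381.4] [61.1 60. ] 88.9 circ [520.5 382.4] 31.6 z5-95 [77.3 88. ]
console 1804 med [466.2 -29.7  61.8] rect [467.8 -40.7] [ 79.9 199.9] 7.3 circ [465.5 -40.5] 103.7 z5-95 [56.4 67.3]
s0
table 300 med [247.9  49.2  -0.7] rect [248.8  49.6] [69.8 5
[... 265 characters left out ...]
3 z5-95 [86.3 92.1]
green 499 med [ 585.9 -183.3   84.9] rect [ 600. -161.] [115.5 100.9] 2.8 circ [ 596.6 -168.5] 67.7 z5-95 [82.4 87.4]
btn 114 med [477.6 -91.8  83.1] rect [474.8 -93.1] [29.7 32.2] 1.8 circ [474.5 -93.7] 17.4 z5-95 [76.9 85.7]
knob 151 med [562.  110.3 147.8] rect [559.2 111. ] [32.1 29.6] 9.0 circ [559.7 111.1] 16.8 z5-95 [141.3 150.3]
body 377 med [570.4 109.5 124.4] rect [561.9 110.9] [60.4 57. ] 83.6 circ [560.  110.5] 31.9 z5-95 [118.3 127.2]
cuptop 203 med [526.5 380.1  81.9] rect [522.2 381.6] [59.9 63.1] 50.8 circ [521.6 381.5] 32.8 z5-95 [76.8 86.1]
console 993 med [461.  -26.   63.1] rect [465.6 -43.3] [ 73.7 199.9] 6.4 circ [463.8 -43.9] 102.7 z5-95 [58.7 67.4]
```

View pics/c1.png

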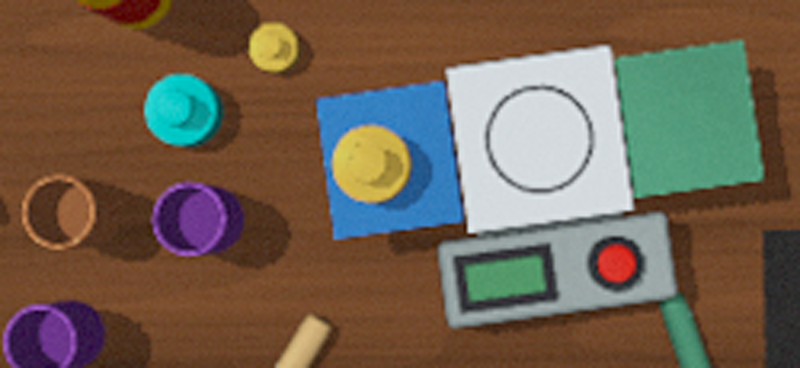

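The enlarged crop confirms the top-view layout. The scale yaw is about 7.3° and the pan centre is about (577.5, -28.5). The weight is about (557.5, 112) with its top at 150, the cup about (521, 382), and the button about (473, -93). I'll turn the tool to the scale yaw and go over the weight.

Call:
send_rows --steps '[[[0, 0, 0, 0.683, 1], [0, 0, 0, 0.683, 1], [0, 0, 0, 0.683, 1], [0, 0, 0, 0, 1]]]'

```text
time_s: 0.43
ee_pos: [209.9, -535.1, 213.5]
ee_rot: [-180.0, 0.0, 7.3]
force: [-0.3, -0.6, -0.9]
gripper_width: 91.2
gripper_force: 0.0
```

Call:
send_rows --steps '[[[0.3, -0.4, 0, 0, 1], [0.53, -0.74, 0, 0, 1], [0.53, -0.74, 0, 0, 1], [0.53, -0.74, 0, 0, 1], [0.53, -0.74, 0, 0, 1]]]'

```text
time_s: 0.85
ee_pos: [289.1, -388.0, 213.6]
ee_rot: [-180.0, 0.0, 7.4]
force: [0.7, 0.2, 0.1]
gripper_width: 91.2
gripper_force: 0.0
```

Call:
send_rows --steps '[[[0.53, -0.74, 0, 0, 1], [0.53, -0.74, 0, 0, 1], [0.53, -0.74, 0, 0, 1], [0.53, -0.74, 0, 0, 1], [0.53, -0.74, 0, 0, 1]]]'

```text
time_s: 1.27
ee_pos: [375.4, -227.6, 213.9]
ee_rot: [180.0, -0.0, 7.4]
force: [0.9, 0.5, -0.7]
gripper_width: 91.0
gripper_force: 0.0
```

Call:
send_rows --steps '[[[0.53, -0.74, 0, 0, 1], [0.53, -0.74, 0, 0, 1], [0.53, -0.74, 0, 0, 1], [0.53, -0.74, 0, 0, 1], [0.53, -0.74, 0, 0, 1]]]'

```text
time_s: 1.68
ee_pos: [461.7, -67.2, 213.9]
ee_rot: [180.0, 0.0, 7.5]
force: [0.2, -0.5, -0.2]
gripper_width: 91.3
gripper_force: 0.0
```

Call:
send_rows --steps '[[[0.53, -0.74, 0, 0, 1], [0.53, -0.74, 0, 0, 1], [0.3, -0.4, 0, 0, 1], [0.1, -0.2, 0, 0, 1], [0, 0, 0, 0, 1]]]'

```text
time_s: 2.1
ee_pos: [508.8, 22.3, 213.5]
ee_rot: [-180.0, 0.1, 7.6]
force: [0.5, 0.5, -0.2]
gripper_width: 91.2
gripper_force: 0.0
```

```bash
cat >> h.py <<'E'
def rows(target,yaw=None,st=None):
    s=st or env.state(); a=np.radians(s['ee_rot'][2]); d=np.array(target,float)-s['ee_pos']
    x=np.array([np.cos(a),np.sin(a)]);y=np.array([np.sin(a),-np.cos(a)])
    print('at',s['ee_pos'].round(1),round(s['ee_rot'][2],1),'units x,y,z',np.round(np.array([d[:2]@x,d[:2]@y,-d[2]])/40,3), 'turn units',None if yaw is None else round(-np.radians(yaw-s['ee_rot'][2])/.12,3))
PAN=np.array([577.5,-28.5]);YAW=7.3
def S(x,y):
    a=np.radians(YAW); return PAN+np.array([np.cos(a)*x-np.sin(a)*y,np.sin(a)*x+np.cos(a)*y])
def toS(p):
    a=np.radians(YAW);d=np.array(p)[:2]-PAN;return np.array([np.cos(a)*d[0]+np.sin(a)*d[1],-np.sin(a)*d[0]+np.cos(a)*d[1]])
E
python3 - <<'E'
from m import *
f=grab('wrist','w1');W=cloud(f);H=hsv(f);h,s,v=[H[...,i].astype(int) for i in range(3)];A=h>=0
full=(0,640,0,400)
rep(f,W,'pan',(s<40)&(v>60),full,(82,96))
rep(f,W,'blue',(h>100)&(h<125)&(s>120),full,(82,96))
rep(f,W,'green',(h>60)&(h<95)&(s>100),full,(80,92))
rep(f,W,'btn',((h<8)|(h>172))&(s>150),full,(70,100))
rep(f,W,'knob',(h>10)&(h<30)&(s>100),full,(143,160))
rep(f,W,'body',(h>10)&(h<30)&(s>100),full,(115,130))
E
```

```text
pan 20144 med [583.9 -24.4  90.1] rect [570.9  29.1] [139.6 256.5] 7.2 circ [572.1  27.9] 140.8 z5-95 [88.7 91.5]
blue 9411 med [581.9  84.2  90.4] rect [561.6 101.4] [119.  109.2] 7.3 circ [561.8 101.6] 79.9 z5-95 [89.2 91.6]
green 13103 med [ 598.5 -150.9   85.2] rect [ 594.  -151.8] [118.6 110.1] 7.4 circ [ 594.2 -151. ] 79.3 z5-95 [84.  86.4]
btn 40 med [485.1 -95.4  82.7] rect [483.5 -98. ] [20.4  2.6] 58.0 circ [482.6 -97.5] 10.2 z5-95 [73.9 84.5]
knob 1329 med [557.3 112.8 149. ] rect [556.6 113.9] [31.2 31.4] 8.0 circ [557.  113.9] 16.0 z5-95 [147.  150.5]
body 2913 med [561.4 105.3 125.4] rect [556.8 113.4] [62.  62.5] 56.7 circ [556.9 114. ] 31.8 z5-95 [123.5 127. ]
```

View pics/w1.png

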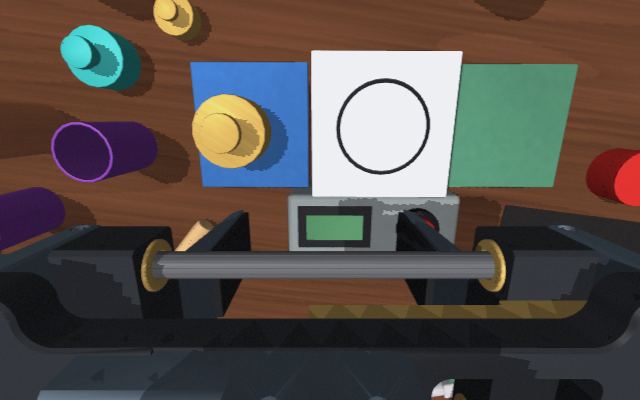

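The wrist view shows the scale from close: ring at about (383,126), weight at (228,130), nothing in the way of the fingers. It agrees with the earlier fixes to within about 2 mm. I'll take pan (577.6, -27) and weight (557, 113).

Call:
send_rows --steps '[[[0.35, -0.5, 0, 0, 1], [0.4, -0.55, 0, 0, 1], [0.4, -0.55, 0, 0, 1], [0.34, -0.5, 0, 0, 1], [0, 0, 0, 0, 1]]]'

```text
time_s: 2.57
ee_pos: [558.3, 113.2, 213.7]
ee_rot: [-179.9, -0.1, 7.4]
force: [-0.9, 0.4, 0.4]
gripper_width: 91.1
gripper_force: 0.0
```

Call:
send_rows --steps '[[[0, 0, 0.3, 0, 1], [0, 0, 0.3, 0, 1], [0, 0, 0.3, 0, 1], [0, 0, 0.3, 0, 1], [0, 0, 0, 0, 1]]]'

```text
time_s: 2.98
ee_pos: [554.7, 109.3, 163.7]
ee_rot: [179.9, 0.3, 7.3]
force: [-1.1, -0.9, 0.7]
gripper_width: 91.4
gripper_force: 0.0
```

Call:
send_rows --steps '[[[0, 0, 0, 0, 1], [0, 0, 0, 0, 1]]]'

```text
time_s: 3.15
ee_pos: [557.2, 110.7, 166.8]
ee_rot: [180.0, -0.1, 7.3]
force: [0.2, 0.2, 0.1]
gripper_width: 91.0
gripper_force: 0.0
```

Call:
send_rows --steps '[[[0, 0, 0, 0, 1]]]'

```text
time_s: 3.23
ee_pos: [557.5, 111.2, 167.0]
ee_rot: [180.0, -0.1, 7.3]
force: [-0.2, 0.2, -0.7]
gripper_width: 91.2
gripper_force: 0.0
```

Call:
send_rows --steps '[[[0, 0, 0.35, 0, 1], [0, 0, 0.35, 0, 1], [0, 0, 0.35, 0, 1], [0, 0, 0.35, 0, 1], [0, 0, 0.35, 0, 1]]]'

```text
time_s: 3.65
ee_pos: [557.6, 111.7, 96.3]
ee_rot: [180.0, -0.1, 7.3]
force: [-1.0, 0.9, -0.2]
gripper_width: 91.3
gripper_force: 0.0
```

Call:
send_rows --steps '[[[0, 0, 0, 0, 0.9], [0, 0, 0, 0, 0.82], [0, 0, 0, 0, 0.76], [0, 0, 0, 0, 0.76], [0, 0, 0, 0, 0.76]]]' --squeeze 3

```text
time_s: 4.07
ee_pos: [557.7, 112.0, 97.0]
ee_rot: [-180.0, -0.1, 7.3]
force: [-0.0, -0.3, -0.2]
gripper_width: 69.4
gripper_force: 0.0
```

Call:
send_rows --steps '[[[0, 0.06, 0, 0, 0.76], [0, 0.1, 0, 0, 0.76], [0, 0.12, 0, 0, 0.76], [0, 0.12, 0, 0, 0.76], [0, 0.12, 0, 0, 0.76]]]'

```text
time_s: 4.48
ee_pos: [560.0, 92.8, 96.5]
ee_rot: [-179.8, -0.1, 7.3]
force: [-1.1, 7.7, 0.9]
gripper_width: 91.0
gripper_force: 3.4
```

Call:
send_rows --steps '[[[0.01, 0.12, 0, 0, 0.76], [0.01, 0.12, 0, 0, 0.76], [0.01, 0.12, 0, 0, 0.76], [0.01, 0.12, 0, 0, 0.76], [0.01, 0.12, 0, 0, 0.76]]]'

```text
time_s: 4.9
ee_pos: [564.6, 69.4, 96.5]
ee_rot: [-179.8, -0.0, 7.2]
force: [-1.6, 7.5, 1.7]
gripper_width: 91.4
gripper_force: 3.7
```

Call:
send_rows --steps '[[[0, 0.12, 0, 0, 0.76], [0, 0.12, 0, 0, 0.76], [0, 0.12, 0, 0, 0.76], [0, 0.12, 0, 0, 0.76], [0, 0.12, 0, 0, 0.76]]]'

```text
time_s: 5.32
ee_pos: [567.8, 45.6, 96.5]
ee_rot: [-179.8, -0.0, 7.2]
force: [-0.5, 6.8, 2.0]
gripper_width: 91.1
gripper_force: 3.7
```

Call:
send_rows --steps '[[[0, 0.12, 0, 0, 0.76], [0, 0.12, 0, 0, 0.76], [0, 0.12, 0, 0, 0.76], [0, 0.12, 0, 0, 0.76], [0, 0.12, 0, 0, 0.76]]]'

```text
time_s: 5.73
ee_pos: [571.0, 22.3, 96.8]
ee_rot: [-179.7, -0.1, 7.2]
force: [-1.2, 8.2, 3.7]
gripper_width: 91.1
gripper_force: 4.4
```

Call:
send_rows --steps '[[[0, 0.1, 0, 0, 0.76], [0, 0.08, 0, 0, 0.76], [0, 0.06, 0, 0, 0.76], [0, 0, 0, 0, 0.76], [0, 0, 0, 0, 0.76]]]'

```text
time_s: 6.15
ee_pos: [572.3, 12.1, 96.8]
ee_rot: [-179.8, -0.1, 7.2]
force: [-0.7, 5.7, 4.1]
gripper_width: 90.9
gripper_force: 3.1
```

```bash
sed -i 's/PAN=np.array.*;/PAN=np.array([577.6,-27.0]);/' h.py; python3 - <<'E'
from m import *
f=grab('scene','s2');g=grab('top','t2')
c=np.hstack([cv2.resize(f['pixels'][140:240,240:400],None,fx=2.5,fy=2.5,interpolation=2),cv2.resize(g['pixels'][140:240,250:410],None,fx=2.5,fy=2.5,interpolation=2)])
cv2.imwrite('pics/c2.png',cv2.cvtColor(c,cv2.COLOR_RGB2BGR))
for n,f in(('s',f),('t',g)):
    W=cloud(f);H=hsv(f);h,s,v=[H[...,i].astype(int) for i in range(3)]
    box=(250,400,140,240);m=(h>10)&(h<30)&(s>100)
    for nm,z in(('knob',(138,165)),('body',(112,132))): 
        P=rep(f,W,nm,m,box,z)
    print(toS(env.state()['ee_pos']))
E
```

```text
knob 119 med [577.1  24.1 146.5] rect [576.3  23.8] [22.1 30.7] 5.8 circ [572.   23.4] 15.9 z5-95 [140.4 149.3]
body 401 med [583.7  27.1 123.6] rect [576.3  26.2] [54.6 63.1] 12.7 circ [573.5  25.3] 31.9 z5-95 [114.3 127.4]
[-0.2526896  39.46383224]
knob few
body few
[-0.2526896  39.46383224]
```

View pics/c2.png

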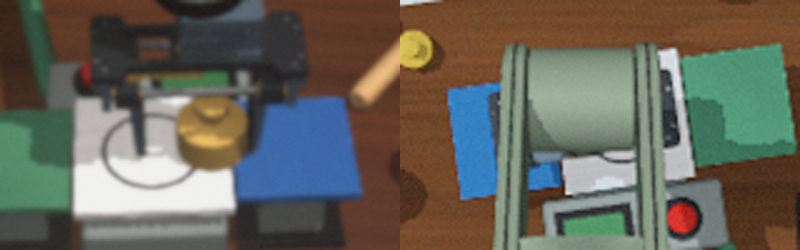

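The left half (scene) shows the weight upright on the pan's blue side against the rear finger. The right half (top) is covered by the arm. The weight is about 53 mm short of centre, so I'll push on at the same pace.

Call:
send_rows --steps '[[[0, 0.1, 0, 0, 1], [0, 0.12, 0, 0, 1], [0, 0.12, 0, 0, 1], [0, 0.12, 0, 0, 1], [0, 0.12, 0, 0, 1]]]'

```text
time_s: 6.67
ee_pos: [574.6, -11.8, 95.7]
ee_rot: [-179.9, 0.1, 7.3]
force: [-0.5, 5.3, -0.2]
gripper_width: 91.1
gripper_force: 2.6
```

Call:
send_rows --steps '[[[0, 0.12, 0, 0, 1], [0, 0.12, 0, 0, 1], [0, 0.12, 0, 0, 1], [0, 0.1, 0, 0, 1], [0, 0.08, 0, 0, 1]]]'

```text
time_s: 7.08
ee_pos: [577.2, -33.5, 95.6]
ee_rot: [-179.9, 0.1, 7.3]
force: [-0.9, 5.7, -0.7]
gripper_width: 91.3
gripper_force: 2.7
```

Call:
send_rows --steps '[[[0, 0.05, 0, 0, 1], [0, 0.04, 0, 0, 1], [0, 0.03, 0, 0, 1], [0, 0, 0, 0, 1], [0, 0, 0, 0, 1]]]'

```text
time_s: 7.5
ee_pos: [578.0, -38.4, 95.7]
ee_rot: [-179.9, 0.1, 7.3]
force: [-1.3, 5.1, -0.6]
gripper_width: 91.1
gripper_force: 2.5
```

```bash
cat > wt.py <<'E'
from m import *
import sys
f=grab(sys.argv[1],sys.argv[2])
W=cloud(f);H=hsv(f);h,s,v=[H[...,i].astype(int) for i in range(3)]
box=(200,420,130,260) if sys.argv[1]!='wrist' else (0,640,0,400)
m=(h>10)&(h<30)&(s>100)
for nm,z in(('knob',(138,165)),('body',(112,132))):
    P=rep(f,W,nm,m,box,z)
    if P is not None: print(nm,'circ in scale',toS(cv2.minEnclosingCircle(P[:,:2].astype(np.float32))[0]).round(1))
print('tool',toS(env.state()['ee_pos']).round(1))
E
python3 wt.py scene s3
```

```text
knob 108 med [583.1 -24.1 145.1] rect [582.1 -25.1] [22.5 28.8] 2.2 circ [579.1 -24.5] 15.3 z5-95 [139. 147.]
knob circ in scale [1.8 2.2]
body 381 med [588.7 -22.6 121.3] rect [581.6 -24.4] [52.2 62.1] 2.4 circ [579.8 -24.3] 31.3 z5-95 [114.4 124.9]
body circ in scale [2.6 2.4]
tool [ -1.1 -11.3]
```

Call:
send_rows --steps '[[[0, 0.04, 0, 0, 1], [0, 0.03, 0, 0, 1], [0, 0, 0, 0, 1], [0, -0.15, 0, 0, 1], [0, -0.15, 0, 0, 1]]]'

```text
time_s: 7.97
ee_pos: [577.8, -30.3, 96.3]
ee_rot: [179.9, -0.1, 7.3]
force: [0.1, 0.7, -0.2]
gripper_width: 91.4
gripper_force: 0.0
```

Call:
send_rows --steps '[[[0, 0, 0, 0, 1], [0, 0, -0.4, 0, 1], [0, 0, -0.7, 0, 1], [0, 0, -0.7, 0, 1], [0, 0, -0.7, 0, 1]]]'

```text
time_s: 8.38
ee_pos: [577.2, -29.9, 197.2]
ee_rot: [179.9, 0.0, 7.4]
force: [1.0, 0.3, -1.3]
gripper_width: 91.1
gripper_force: 0.0
```

Call:
send_rows --steps '[[[-0.4, 0, -0.3, 0, 0.8], [-0.6, 0, 0, 0, 0.4], [-0.6, 0, 0, 0, 0], [0, 0, 0, 0, 0], [0, 0, 0, 0, 0]]]'

```text
time_s: 8.8
ee_pos: [513.4, -38.1, 208.6]
ee_rot: [179.9, -0.1, 7.3]
force: [0.9, 0.5, 0.7]
gripper_width: 60.8
gripper_force: 0.0
```

```bash
python3 wt.py wrist w4; python3 - <<'E'
from m import *
f=load('w4');W=cloud(f);H=hsv(f);h,s,v=[H[...,i].astype(int) for i in range(3)];full=(0,640,0,400)
rep(f,W,'blue',(h>100)&(h<125)&(s>120),full,(82,96))
rep(f,W,'green',(h>60)&(h<95)&(s>100),full,(80,92))
rep(f,W,'btn',((h<8)|(h>172))&(s>150),full,(70,100))
rows([473,-92.5,130])
E
```

```text
knob 1302 med [575.1 -25.2 145.5] rect [574.7 -25.2] [31.4 31.2] 71.3 circ [574.7 -25.2] 15.9 z5-95 [144. 147.]
knob circ in scale [-2.7  2.2]
body 2896 med [577.7 -26.2 121.8] rect [574.8 -25.7] [62.2 61.6] 35.6 circ [574.8 -25.8] 31.5 z5-95 [120.3 123.3]
body circ in scale [-2.6  1.5]
tool [-64.2  -2.9]
blue 14747 med [566.  100.7  90.5] rect [561.2 101.7] [119.1 110.8] 7.3 circ [561.3 101.4] 80.4 z5-95 [89.2 91.7]
green 13490 med [ 598.4 -150.7   85.2] rect [ 594.5 -151.7] [118.  110.2] 7.3 circ [ 593.9 -151.5] 79.5 z5-95 [84.1 86.4]
btn 494 med [473.7 -84.9  84. ] rect [470.2 -84.2] [34.7 21.8] 4.3 circ [470.3 -89.1] 17.8 z5-95 [78.8 85.3]
at [514.3 -38.  208.5] 7.3 units x,y,z [-1.198  1.22   1.963] turn units None
```

View pics/w4.png

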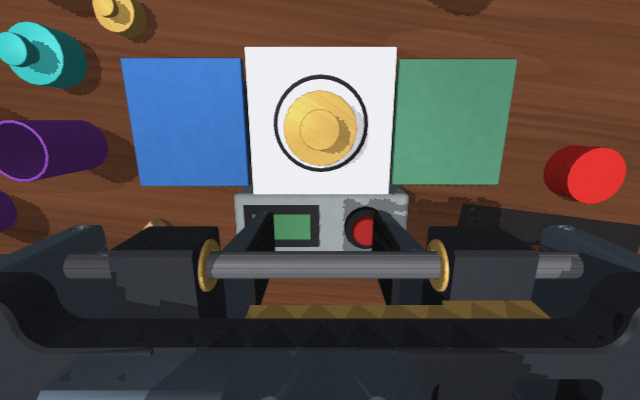

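The wrist view shows the weight standing inside the ring: body at about (320,128), ring at about (321,123). The button is at (362,230). Next is to press it with the fingers shut.

Call:
send_rows --steps '[[[-0.4, 0.4, 0, 0, 0], [-0.4, 0.4, 0, 0, 0], [-0.4, 0.38, 0, 0, 0], [0, 0, 0.4, 0, 0], [0, 0, 0.5, 0, 0]]]'

```text
time_s: 9.27
ee_pos: [474.3, -92.0, 173.0]
ee_rot: [179.9, -0.3, 7.2]
force: [0.6, -0.2, -0.5]
gripper_width: 23.6
gripper_force: 0.0
```

Call:
send_rows --steps '[[[0, 0, 0.6, 0, 0], [0, 0, 0.6, 0, 0], [0, 0, 0.5, 0, 0], [0, 0, 0.1, 0, 0], [0, 0, 0, 0, 0]]]'

```text
time_s: 9.68
ee_pos: [472.3, -90.6, 98.7]
ee_rot: [-180.0, 0.2, 7.3]
force: [-0.7, -0.3, -0.2]
gripper_width: 0.5
gripper_force: 0.0
```

Call:
send_rows --steps '[[[0, 0, 0, 0, 0]]]'

```text
time_s: 9.77
ee_pos: [473.5, -90.9, 100.5]
ee_rot: [180.0, -0.1, 7.3]
force: [-0.6, 0.2, -0.3]
gripper_width: 0.6
gripper_force: 0.0
```

Call:
send_rows --steps '[[[0, 0, 0.2, 0, 0], [0, 0, 0.15, 0, 0], [0, 0, 0.05, 0, 0], [0, 0, 0.05, 0, 0], [0, 0, 0, 0, 0]]]'

```text
time_s: 10.18
ee_pos: [472.3, -90.6, 82.1]
ee_rot: [180.0, -0.0, 7.3]
force: [-1.2, 1.0, 2.2]
gripper_width: 0.4
gripper_force: 1.3
```

Call:
send_rows --steps '[[[0, 0, 0.04, 0, 0], [0, 0, 0.04, 0, 0], [0, 0, 0, 0, 0]]]'

```text
time_s: 10.43
ee_pos: [472.3, -90.7, 78.9]
ee_rot: [180.0, -0.0, 7.3]
force: [-0.4, 0.9, 3.8]
gripper_width: 0.6
gripper_force: 2.2
```

Call:
send_rows --steps '[[[0, 0, 0.03, 0, 0], [0, 0, 0, 0, 0]]]'

```text
time_s: 10.6
ee_pos: [472.3, -90.6, 78.2]
ee_rot: [180.0, -0.0, 7.3]
force: [-2.1, -0.1, 8.0]
gripper_width: 0.5
gripper_force: 4.0
```

Call:
send_rows --steps '[[[0, 0, 0.03, 0, 0], [0, 0, 0.01, 0, 0], [0, 0, 0, 0, 0], [0, 0, 0, 0, 0]]]'

```text
time_s: 10.93
ee_pos: [472.3, -90.6, 78.0]
ee_rot: [180.0, -0.1, 7.3]
force: [-5.0, 2.0, 18.7]
gripper_width: 0.6
gripper_force: 9.6
```

The force climbs from 8 N to 19 N while z stays at 78, so the button is at its stop. Now raise and straddle the weight again.

Call:
send_rows --steps '[[[0, 0, -0.3, 0, 0], [0, 0, -0.7, 0, 0], [0, 0, -0.8, 0, 0], [0, 0, -0.8, 0, 0.5], [0, 0, -0.65, 0, 1]]]'

```text
time_s: 11.35
ee_pos: [472.6, -90.8, 207.9]
ee_rot: [180.0, -0.1, 7.3]
force: [1.3, 0.3, 0.6]
gripper_width: 10.9
gripper_force: 0.0
```

Call:
send_rows --steps '[[[0.5, -0.2, 0, 0, 1], [0.6, -0.26, 0, 0, 1], [0.6, -0.26, 0, 0, 1], [0.6, -0.26, 0, 0, 1], [0.48, -0.26, 0, 0, 1]]]'

```text
time_s: 11.77
ee_pos: [577.7, -26.5, 205.4]
ee_rot: [180.0, -0.0, 7.3]
force: [1.2, -0.5, 0.8]
gripper_width: 44.2
gripper_force: 0.0
```

Call:
send_rows --steps '[[[0, 0, 0, 0, 1], [0, 0, 0, 0, 1], [0, 0, 0.3, 0, 1], [0, 0, 0.4, 0, 1], [0, 0, 0, 0, 1]]]'

```text
time_s: 12.18
ee_pos: [573.3, -27.8, 175.1]
ee_rot: [-180.0, 0.4, 7.3]
force: [-0.1, 0.1, -1.1]
gripper_width: 77.7
gripper_force: 0.0
```

```bash
python3 wt.py scene s5; python3 -c "
from h import *
rows([*S(-2,1),94])"
```

```text
knob 128 med [580.2 -27.5 144.3] rect [578.  -27.3] [27.4 31.9] 47.2 circ [575.9 -28.1] 17.0 z5-95 [139.6 147.5]
knob circ in scale [-1.8 -0.9]
body 379 med [589.7 -26.4 121.2] rect [581.  -27.7] [56.5 59.7] 7.4 circ [578.7 -28. ] 31.4 z5-95 [114.4 124.5]
body circ in scale [ 1.  -1.1]
tool [-3.5 -0.3]
at [574.1 -27.7 176.5] 7.3 units x,y,z [ 0.038 -0.032  2.062] turn units None
```

Call:
send_rows --steps '[[[0, 0, 0, 0, 1], [0, 0, 0, 0, 1], [0, 0, 0.3, 0, 1], [0, 0, 0.5, 0, 1], [0, 0, 0.5, 0, 1]]]'

```text
time_s: 12.65
ee_pos: [577.3, -27.5, 127.2]
ee_rot: [179.9, -0.2, 7.3]
force: [0.3, -0.2, 0.5]
gripper_width: 90.9
gripper_force: 0.0
```

Call:
send_rows --steps '[[[0, 0, 0.5, 0, 1], [0, 0, 0.2, 0, 1], [0, 0, 0.08, 0, 1], [0, 0, 0, 0, 1], [0, 0, 0, 0, 1]]]'

```text
time_s: 13.07
ee_pos: [577.1, -27.4, 96.0]
ee_rot: [180.0, -0.1, 7.3]
force: [0.1, 0.8, -0.1]
gripper_width: 91.1
gripper_force: 0.0
```

Call:
send_rows --steps '[[[0, 0.06, 0.04, 0, 1], [0, 0.1, 0, 0, 1], [0, 0.12, 0, 0, 1], [0, 0.12, 0, 0, 1], [0, 0.12, 0, 0, 1]]]'

```text
time_s: 13.48
ee_pos: [578.6, -46.7, 93.3]
ee_rot: [-179.8, 0.0, 7.2]
force: [-1.5, 7.1, 0.8]
gripper_width: 91.1
gripper_force: 3.3
```

Call:
send_rows --steps '[[[0, 0.12, 0, 0, 1], [0, 0.12, 0, 0, 1], [0, 0.12, 0, 0, 1], [0, 0.12, 0, 0, 1], [0, 0.12, 0, 0, 1]]]'

```text
time_s: 13.9
ee_pos: [581.5, -70.3, 93.2]
ee_rot: [-179.8, 0.0, 7.2]
force: [-0.4, 6.9, 1.2]
gripper_width: 90.9
gripper_force: 3.3
```

Call:
send_rows --steps '[[[0, 0.12, 0, 0, 1], [0, 0.12, 0, 0, 1], [0, 0.12, 0, 0, 1], [0, 0.12, 0, 0, 1], [0, 0.12, 0, 0, 1]]]'

```text
time_s: 14.32
ee_pos: [584.4, -94.0, 93.2]
ee_rot: [-179.8, 0.0, 7.2]
force: [-0.5, 6.9, 1.0]
gripper_width: 91.3
gripper_force: 3.4
```

Call:
send_rows --steps '[[[0, 0.12, 0, 0, 1], [0, 0.12, 0, 0, 1], [0, 0.12, 0, 0, 1], [0, 0.12, 0, 0, 1], [0, 0.12, 0, 0, 1]]]'

```text
time_s: 14.73
ee_pos: [587.5, -117.4, 93.4]
ee_rot: [-179.7, 0.0, 7.2]
force: [-1.1, 7.9, 3.9]
gripper_width: 91.2
gripper_force: 4.0
```

Call:
send_rows --steps '[[[0, 0.1, 0, 0, 1], [0, 0.1, 0, 0, 1], [0, 0.1, 0, 0, 1], [0, 0.1, 0, 0, 1], [0, 0.1, 0, 0, 1]]]'

```text
time_s: 15.15
ee_pos: [590.2, -136.8, 93.8]
ee_rot: [-179.7, 0.0, 7.2]
force: [-1.4, 8.3, 4.1]
gripper_width: 91.0
gripper_force: 4.5
```

Call:
send_rows --steps '[[[0, 0.12, 0, 0, 1], [0, 0.12, 0, 0, 1], [0, 0.12, 0, 0, 1], [0, 0.12, 0, 0, 1], [0, 0.1, 0, 0, 1]]]'

```text
time_s: 15.57
ee_pos: [593.0, -160.1, 93.5]
ee_rot: [-179.7, 0.0, 7.2]
force: [-0.8, 9.0, 4.4]
gripper_width: 91.3
gripper_force: 4.1
```

Call:
send_rows --steps '[[[0, 0.08, 0, 0, 1], [0, 0.08, 0, 0, 1], [0, 0.05, 0, 0, 1], [0, 0, 0, 0, 1], [0, 0, 0, 0, 1]]]'

```text
time_s: 15.98
ee_pos: [594.1, -168.7, 93.5]
ee_rot: [-179.8, 0.0, 7.2]
force: [-0.9, 6.0, 3.2]
gripper_width: 91.2
gripper_force: 3.3
```

```bash
python3 wt.py scene s6
```

```text
knob 110 med [ 598.1 -154.1  143.2] rect [ 597.5 -170.5] [23.6 96.1] 5.1 circ [ 597.8 -170.5] 49.2 z5-95 [139.1 145.8]
knob circ in scale [   1.8 -144.9]
body 394 med [ 603.6 -150.8  119.9] rect [ 596.1 -155.9] [60.  60.6] 14.6 circ [ 593.3 -153.9] 34.1 z5-95 [114.3 123.3]
body circ in scale [  -0.5 -127.9]
tool [  -1.6 -142.7]
```

Call:
send_rows --steps '[[[0, -0.15, 0, 0, 1], [0, -0.15, 0, 0, 1], [0, 0, 0, 0, 1], [0, 0, -0.4, 0, 1], [0, 0, -0.7, 0, 1]]]'

```text
time_s: 16.45
ee_pos: [590.8, -158.2, 134.4]
ee_rot: [-179.9, 0.4, 7.4]
force: [0.8, 0.1, 0.4]
gripper_width: 91.0
gripper_force: 0.0
```

Call:
send_rows --steps '[[[0, 0, -0.7, 0, 1], [0, 0, -0.7, 0, 1], [0, 0, -0.7, 0, 1], [0, 0, 0, -0.9, 1], [0, 0, 0, -0.9, 1]]]'

```text
time_s: 16.87
ee_pos: [594.2, -159.3, 223.8]
ee_rot: [179.8, -0.2, 20.0]
force: [0.0, 0.5, -1.5]
gripper_width: 91.2
gripper_force: 0.0
```

```bash
python3 wt.py scene s7; python3 - <<'E'
from m import *
f=load('t0');W=cloud(f);H=hsv(f);h,s,v=[H[...,i].astype(int) for i in range(3)];A=h>=0
rep(f,W,'purple1',A,(214,250,197,230),(78,100))
rep(f,W,'purple2',A,(165,205,235,268),(78,100))
rep(f,W,'turq',A,(210,245,165,195),(25,80))
rep(f,W,'spray',A,(178,228,115,160),(100,190))
rows([521,383,225],135)
E
```

```text
knob 136 med [ 595.4 -155.   143.3] rect [ 592.7 -155. ] [32.  28.5] 6.8 circ [ 592.9 -156.2] 16.8 z5-95 [139.4 146. ]
knob circ in scale [  -1.3 -130. ]
body 395 med [ 603.4 -151.3  119.7] rect [ 597.1 -155. ] [58.4 62.2] 13.9 circ [ 593.6 -154.5] 33.0 z5-95 [114.5 123. ]
body circ in scale [  -0.3 -128.5]
tool [  -1.1 -133. ]
purple1 95 med [513.1 272.8  84.1] rect [512.5 271.1] [61.7 59.9] 78.3 circ [512.8 271.1] 31.3 z5-95 [79.5 87.6]
purple2 105 med [406.7 400.4  83.5] rect [409.1 397.4] [60.5 59.5] 88.6 circ [409.6 397.2] 30.9 z5-95 [78.9 87.3]
turq 394 med [608.5 287.1  35.6] rect [609.1 290.5] [62.9 60.3] 89.1 circ [610.2 290.9] 31.9 z5-95 [30.4 59.6]
spray 657 med [714.1 328.3 167.3] rect [718.7 334.4] [62.9 60.7] 1.0 circ [718.3 335.9] 32.1 z5-95 [112.1 171.5]
at [ 593.4 -159.   222.4] 20.2 units x,y,z [  2.981 -13.342  -0.064] turn units -16.696
```

Call:
send_rows --steps '[[[0, 0, 0, -0.98, 1], [0, 0, 0, -0.98, 1], [0, 0, 0, -0.98, 1], [0, 0, 0, -0.98, 1], [0, 0, 0, -0.98, 1]]]'

```text
time_s: 17.33
ee_pos: [592.8, -158.8, 220.7]
ee_rot: [-180.0, 0.0, 53.6]
force: [0.3, 0.1, -0.7]
gripper_width: 91.4
gripper_force: 0.0
```

Call:
send_rows --steps '[[[0, 0, 0, -0.98, 1], [0, 0, 0, -0.98, 1], [0, 0, 0, -0.98, 1], [0, 0, 0, -0.98, 1], [0, 0, 0, -0.98, 1]]]'

```text
time_s: 17.75
ee_pos: [592.9, -158.8, 220.7]
ee_rot: [-180.0, 0.0, 87.3]
force: [0.4, 1.2, -0.6]
gripper_width: 90.9
gripper_force: 0.0
```

Call:
send_rows --steps '[[[0, 0, 0, -0.98, 1], [0, 0, 0, -0.98, 1], [0, 0, 0, -0.98, 1], [0, 0, 0, -0.98, 1], [0, 0, 0, -0.98, 1]]]'

```text
time_s: 18.17
ee_pos: [592.9, -158.8, 220.7]
ee_rot: [-180.0, 0.0, 121.0]
force: [-1.2, -0.4, 0.5]
gripper_width: 91.1
gripper_force: 0.0
```

Call:
send_rows --steps '[[[0, 0, 0, -0.98, 1], [0, 0, 0, -0.98, 1], [0, 0, 0, 0, 1], [0, 0, 0, 0, 1]]]'

```text
time_s: 18.5
ee_pos: [592.9, -158.7, 220.8]
ee_rot: [-180.0, -0.0, 134.0]
force: [-0.6, 0.2, -0.2]
gripper_width: 91.1
gripper_force: 0.0
```

```bash
python3 -c "
from h import *
rows([521,383,225],135)"
```

```text
at [ 592.9 -158.7  220.8] 134.0 units x,y,z [10.99   8.114 -0.104] turn units -0.145
```

Call:
send_rows --steps '[[[0.3, 0.22, 0, 0, 1], [0.55, 0.405, 0, 0, 1], [0.6, 0.44, 0, 0, 1], [0.6, 0.44, 0, 0, 1], [0.6, 0.44, 0, 0, 1]]]'

```text
time_s: 18.92
ee_pos: [574.0, -26.3, 221.1]
ee_rot: [180.0, -0.0, 134.1]
force: [0.5, 0.5, 0.1]
gripper_width: 91.1
gripper_force: 0.0
```

Call:
send_rows --steps '[[[0.6, 0.44, 0, 0, 1], [0.6, 0.44, 0, 0, 1], [0.6, 0.44, 0, 0, 1], [0.6, 0.44, 0, 0, 1], [0.6, 0.44, 0, 0, 1]]]'

```text
time_s: 19.33
ee_pos: [553.0, 121.3, 221.2]
ee_rot: [180.0, -0.0, 134.1]
force: [0.9, 0.3, 0.4]
gripper_width: 91.1
gripper_force: 0.0
```

Call:
send_rows --steps '[[[0.6, 0.44, 0, 0, 1], [0.6, 0.44, 0, 0, 1], [0.6, 0.44, 0, 0, 1], [0.6, 0.44, 0, 0, 1], [0.6, 0.44, 0, 0, 1]]]'

```text
time_s: 19.75
ee_pos: [532.1, 268.5, 221.2]
ee_rot: [-180.0, -0.0, 134.1]
force: [-0.4, -0.6, 0.2]
gripper_width: 91.3
gripper_force: 0.0
```

Call:
send_rows --steps '[[[0.6, 0.44, 0, 0, 1], [0.3, 0.22, 0, 0, 1], [0, 0, 0, 0, 1], [0, 0, 0, 0, 1]]]'

```text
time_s: 20.08
ee_pos: [526.6, 310.8, 220.9]
ee_rot: [-179.9, 0.0, 134.3]
force: [0.6, -0.8, 0.6]
gripper_width: 90.8
gripper_force: 0.0
```

```bash
python3 - <<'E'
from m import *
f=grab('wrist','w8');W=cloud(f);H=hsv(f);h,s,v=[H[...,i].astype(int) for i in range(3)];A=h>=0
m=(np.hypot(W[...,0]-521,W[...,1]-382)<42)
P=rep(f,W,'cup',m,(0,640,0,400),(74,95))
P=rep(f,W,'cuptop',m,(0,640,0,400),(80,95))
rows([521,383,45],135)
E
```

```text
cup 709 med [525.5 388.3  84.9] rect [520.  384.2] [61.  60.7] 44.3 circ [519.8 384. ] 31.0 z5-95 [76.5 86.4]
cuptop 600 med [521.7 387.2  85.1] rect [520.  384.2] [61.  60.7] 44.3 circ [519.8 384. ] 31.0 z5-95 [81.9 86.6]
at [526.9 309.9 221. ] 134.2 units x,y,z [1.412 1.169 4.399] turn units -0.113
```

View pics/w8.png

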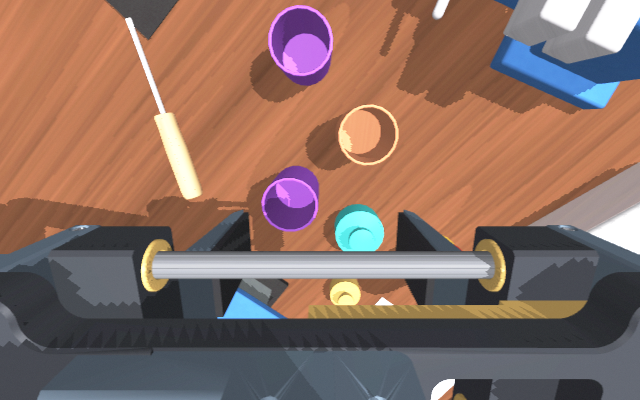

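The wrist view shows the upright copper cup at (368,135), with the purple ones at (300,45) and (290,200). The finger line (left-right in the image) is clear. The cup centre is about (520.5, 383) with the rim at 85.

Call:
send_rows --steps '[[[0.35, 0.29, 0, 0, 1], [0.4, 0.33, 0, 0, 1], [0.4, 0.33, 0, 0, 1], [0.27, 0.21, 0, 0, 1], [0, 0, 0, 0, 1]]]'

```text
time_s: 20.55
ee_pos: [520.8, 384.6, 220.9]
ee_rot: [180.0, -0.0, 134.3]
force: [-1.2, 0.9, -0.3]
gripper_width: 90.8
gripper_force: 0.0
```

Call:
send_rows --steps '[[[0, 0, 0.4, 0, 1], [0, 0, 0.6, 0, 1], [0, 0, 0.6, 0, 1], [0, 0, 0.4, 0, 1], [0, 0, 0, 0, 1]]]'

```text
time_s: 20.97
ee_pos: [519.1, 380.3, 137.2]
ee_rot: [-179.5, -0.0, 134.2]
force: [0.1, -1.3, -0.5]
gripper_width: 91.6
gripper_force: 0.0
```

Call:
send_rows --steps '[[[0, 0, 0, 0, 1], [0, 0, 0, 0, 1]]]'

```text
time_s: 21.13
ee_pos: [521.8, 383.2, 142.6]
ee_rot: [179.9, 0.0, 134.2]
force: [-0.2, 0.3, 0.9]
gripper_width: 91.3
gripper_force: 0.0
```

Good alignment. Down 100 mm, then close gently.

Call:
send_rows --steps '[[[0, 0, 0.4, 0, 1], [0, 0, 0.5, 0, 1], [0, 0, 0.5, 0, 1], [0, 0, 0.5, 0, 1], [0, 0, 0.4, 0, 1]]]'

```text
time_s: 21.55
ee_pos: [521.6, 383.7, 49.7]
ee_rot: [179.9, 0.0, 134.2]
force: [0.4, 0.4, -0.2]
gripper_width: 91.2
gripper_force: 0.0
```

Call:
send_rows --steps '[[[0, 0, 0.2, 0, 1], [0, 0, 0, 0, 1], [0, 0, 0, 0, 1], [0, 0, 0, 0, 0.8], [0, 0, 0, 0, 0.7]]]'

```text
time_s: 21.97
ee_pos: [521.7, 384.2, 42.8]
ee_rot: [179.8, 0.0, 134.3]
force: [-0.6, 0.0, 0.4]
gripper_width: 81.0
gripper_force: 0.0
```

Call:
send_rows --steps '[[[0, 0, 0, 0, 0.6], [0, 0, 0, 0, 0.55], [0, 0, 0, 0, 0.5], [0, 0, 0, 0, 0.4], [0, 0, 0, 0, 0.4]]]' --squeeze 15

```text
time_s: 22.38
ee_pos: [520.5, 383.3, 41.7]
ee_rot: [-180.0, 0.0, 134.3]
force: [-3.0, -2.1, 5.8]
gripper_width: 62.4
gripper_force: 15.0
```

Call:
send_rows --steps '[[[0, 0, -0.2, 0, 0.4], [0, 0, -0.5, 0, 0.4], [0, 0, -0.8, 0, 0.4], [0, 0, -0.8, 0, 0.4], [0, 0, -0.7, 0, 0.4]]]'

```text
time_s: 22.8
ee_pos: [520.8, 383.8, 162.1]
ee_rot: [-180.0, -0.0, 134.2]
force: [1.0, 0.4, -3.4]
gripper_width: 62.6
gripper_force: 15.0
```

Call:
send_rows --steps '[[[0, 0, -0.2, 0, 0.4], [-0.15, -0.11, 0, 0, 0.4], [-0.3, -0.22, 0, 0, 0.4], [-0.45, -0.33, 0, 0, 0.4], [-0.5, -0.37, 0, 0, 0.4]]]'

```text
time_s: 23.22
ee_pos: [528.7, 312.5, 165.6]
ee_rot: [-179.6, -0.1, 134.3]
force: [0.8, -0.0, -3.9]
gripper_width: 62.8
gripper_force: 15.0
```

Call:
send_rows --steps '[[[-0.5, -0.37, 0, 0, 0.4], [-0.5, -0.37, 0, 0, 0.4], [-0.5, -0.37, 0, 0, 0.4], [-0.5, -0.37, 0, 0, 0.4], [-0.5, -0.37, 0, 0, 0.4]]]'

```text
time_s: 23.63
ee_pos: [545.1, 188.3, 165.8]
ee_rot: [-179.6, -0.1, 134.2]
force: [-0.1, -1.0, -3.1]
gripper_width: 62.7
gripper_force: 15.0
```

Call:
send_rows --steps '[[[-0.5, -0.37, 0, 0, 0.4], [-0.5, -0.37, 0, 0, 0.4], [-0.5, -0.37, 0, 0, 0.4], [-0.5, -0.37, 0, 0, 0.4], [-0.5, -0.37, 0, 0, 0.4]]]'

```text
time_s: 24.05
ee_pos: [561.5, 65.5, 165.9]
ee_rot: [-179.7, -0.2, 134.2]
force: [0.3, 0.2, -4.2]
gripper_width: 63.0
gripper_force: 15.0
```

Call:
send_rows --steps '[[[-0.5, -0.37, 0, 0, 0.4], [-0.45, -0.33, 0, 0, 0.4], [-0.3, -0.22, 0, 0, 0.4], [-0.15, -0.11, 0, 0, 0.4], [0, 0, 0, 0, 0.4]]]'

```text
time_s: 24.47
ee_pos: [571.8, -2.9, 166.8]
ee_rot: [-179.8, -0.2, 134.1]
force: [0.1, 1.4, -4.4]
gripper_width: 62.7
gripper_force: 15.0
```

Call:
send_rows --steps '[[[0, 0, 0, 0, 0.4], [0, 0, 0, 0, 0.4]]]'

```text
time_s: 24.63
ee_pos: [572.7, -0.0, 168.2]
ee_rot: [-179.9, -0.1, 134.3]
force: [0.7, -0.2, -4.3]
gripper_width: 62.5
gripper_force: 15.0
```

```bash
python3 -c "
from h import *
rows([577.6,-27,134])"
```

```text
at [572.7  -0.  168.2] 134.3 units x,y,z [-0.569 -0.383  0.855] turn units None
```

Call:
send_rows --steps '[[[-0.2, -0.13, 0, 0, 0.4], [-0.2, -0.13, 0, 0, 0.4], [-0.17, -0.12, 0, 0, 0.4], [0, 0, 0, 0, 0.4], [0, 0, 0, 0, 0.4]]]'

```text
time_s: 25.05
ee_pos: [578.6, -28.1, 169.1]
ee_rot: [180.0, -0.0, 134.2]
force: [0.1, 0.4, -4.0]
gripper_width: 62.6
gripper_force: 15.0
```

Call:
send_rows --steps '[[[0, 0, 0.15, 0, 0.4], [0, 0, 0.25, 0, 0.4], [0, 0, 0.25, 0, 0.4], [0, 0, 0.1, 0, 0.4], [0, 0, 0, 0, 0.4]]]'

```text
time_s: 25.47
ee_pos: [577.1, -27.3, 137.0]
ee_rot: [-179.8, -0.2, 134.3]
force: [-0.7, -1.0, -3.1]
gripper_width: 62.5
gripper_force: 15.0
```

Call:
send_rows --steps '[[[0, 0, 0.03, 0, 0.4], [0, 0, 0, 0, 0.4], [0, 0, 0, 0, 0.4]]]'

```text
time_s: 25.72
ee_pos: [578.8, -27.5, 138.2]
ee_rot: [180.0, 0.0, 134.3]
force: [-0.3, -0.3, -3.9]
gripper_width: 62.6
gripper_force: 15.0
```

```bash
python3 - <<'E'
from m import *
f=grab('wrist','w9');W=cloud(f);H=hsv(f);h,s,v=[H[...,i].astype(int) for i in range(3)];full=(0,640,0,400)
rep(f,W,'blue',(h>100)&(h<125)&(s>120),full,(82,96))
rep(f,W,'green',(h>60)&(h<95)&(s>100),full,(80,92))
rep(f,W,'cuprim',np.hypot(W[...,0]-577,W[...,1]+27)<40,full,(165,185))
rows([577.6,-27,131])
g=grab('scene');W=cloud(g);rep(g,W,'cuprim s',np.hypot(W[...,0]-577,W[...,1]+27)<36,full,(165,180))
c=np.hstack([cv2.resize(f['pixels'],(480,300)),cv2.resize(g['pixels'][130:250,230:350],(300,300),interpolation=2)]);cv2.imwrite('pics/c9.png',cv2.cvtColor(c,cv2.COLOR_RGB2BGR))
E
```

```text
blue 25585 med [563.8  98.2  90.4] rect [561.2 101.2] [119.7 110.3] 7.4 circ [561.2 101.3] 80.4 z5-95 [89.3 91.6]
green 97 med [ 595.7 -117.9   85.2] rect [ 569.2 -112.8] [ 7.3 71.7] 78.1 circ [ 569.2 -112.6] 35.9 z5-95 [84.2 86. ]
cuprim 4048 med [569.9 -19.4 177.4] rect [578.7 -24.4] [70.9 59.4] 54.1 circ [574.2 -24.1] 38.4 z5-95 [166.1 182.7]
at [578.8 -27.6 138.3] 134.3 units x,y,z [ 0.031 -0.012  0.183] turn units None
cuprim s 145 med [601.8 -44.4 173.7] rect [581.2 -41.8] [67.7 36.2] 9.6 circ [579.  -29.7] 34.0 z5-95 [166.1 179.7]
```

View pics/c9.png

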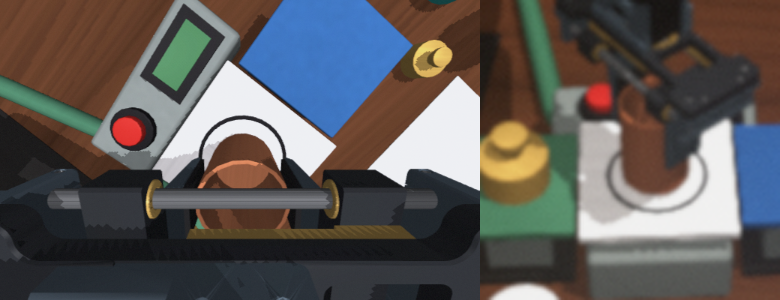

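The crop shows the cup hovering above the ring, centred with an even margin, and the weight standing on the green ledge. I'll lower it softly.

Call:
send_rows --steps '[[[0, 0, 0.05, 0, 0.4], [0, 0, 0.05, 0, 0.4], [0, 0, 0.04, 0, 0.4], [0, 0, 0, 0, 0.4], [0, 0, 0, 0, 0.4]]]'

```text
time_s: 26.23
ee_pos: [578.4, -27.6, 132.1]
ee_rot: [-180.0, -0.0, 134.2]
force: [-0.0, -0.5, -3.5]
gripper_width: 62.4
gripper_force: 15.0
```

Call:
send_rows --steps '[[[0, 0, 0.02, 0, 0.4], [0, 0, 0.02, 0, 0.4], [0, 0, 0, 0, 0.4], [0, 0, 0, 0, 0.4]]]'

```text
time_s: 26.57
ee_pos: [578.6, -27.6, 130.9]
ee_rot: [180.0, 0.0, 134.2]
force: [-0.3, -0.4, -3.0]
gripper_width: 62.2
gripper_force: 15.0
```

Call:
send_rows --steps '[[[0, 0, 0.02, 0, 0.4], [0, 0, 0, 0, 0.4], [0, 0, 0, 0, 0.4]]]'

```text
time_s: 26.82
ee_pos: [578.7, -27.6, 130.3]
ee_rot: [180.0, 0.0, 134.3]
force: [-0.0, 0.2, -1.5]
gripper_width: 63.0
gripper_force: 15.0
```

Call:
send_rows --steps '[[[0, 0, 0.01, 0, 0.4], [0, 0, 0, 0, 0.4], [0, 0, 0, 0, 0.4]]]'

```text
time_s: 27.07
ee_pos: [578.7, -27.6, 129.8]
ee_rot: [180.0, 0.0, 134.3]
force: [0.1, -0.8, -0.6]
gripper_width: 62.6
gripper_force: 15.0
```

Call:
send_rows --steps '[[[0, 0, 0, 0, 0.7], [0, 0, 0, 0, 0.75], [0, 0, 0, 0, 0.85], [0, 0, 0, 0, 0.95], [0, 0, 0, 0, 0.95]]]'

```text
time_s: 27.48
ee_pos: [578.6, -27.6, 129.6]
ee_rot: [180.0, 0.0, 134.3]
force: [-0.0, 0.1, -0.6]
gripper_width: 84.7
gripper_force: 0.0
```

Call:
send_rows --steps '[[[0, 0, 0, 0, 0.95], [0, 0, -0.2, 0, 0.95], [0, 0, -0.4, 0, 0.95], [0, 0, -0.6, 0, 0.95], [0, 0, -0.6, 0, 0.95]]]'

```text
time_s: 27.9
ee_pos: [578.1, -27.5, 202.4]
ee_rot: [-179.9, -0.0, 134.3]
force: [-0.9, 0.8, -0.2]
gripper_width: 86.6
gripper_force: 0.0
```

Call:
send_rows --steps '[[[0, 0, -0.6, 0, 0.95], [0, 0, -0.4, 0, 0.95], [0.5, 0.4, 0, 0, 0.95], [0.6, 0.5, 0, 0, 0.95], [0.6, 0.5, 0, 0, 0.95]]]'

```text
time_s: 28.32
ee_pos: [571.3, 60.7, 242.8]
ee_rot: [179.9, 0.1, 134.1]
force: [0.4, 0.2, 0.8]
gripper_width: 86.8
gripper_force: 0.0
```

Call:
send_rows --steps '[[[0.6, 0.5, 0, 0, 0.95], [0.6, 0.5, 0, 0, 0.95], [0.5, 0.4, 0, 0, 0.95], [0, 0, 0, 0, 0.95], [0, 0, 0, 0, 0.95]]]'

```text
time_s: 28.73
ee_pos: [563.7, 149.0, 242.0]
ee_rot: [180.0, 0.0, 134.4]
force: [-0.1, -0.3, -0.6]
gripper_width: 86.4
gripper_force: 0.0
```

```bash
python3 wt.py scene s10; python3 - <<'E'
from m import *
f=load('s10');g=grab('top','t10');full=(0,640,0,400)
for q in(f,g):
    W=cloud(q);rep(q,W,'cuprim',np.hypot(W[...,0]-577,W[...,1]+27)<45,full,(165,190))
c=np.hstack([cv2.resize(f['pixels'][140:260,200:380],(390,260),interpolation=2),cv2.resize(g['pixels'][120:300,150:420],(390,260),interpolation=2)]);cv2.imwrite('pics/c10.png',cv2.cvtColor(c,cv2.COLOR_RGB2BGR))
E
```

```text
knob 135 med [ 595.8 -154.7  143.4] rect [ 592.9 -155. ] [34.4 28.5] 9.4 circ [ 592.6 -155.8] 17.7 z5-95 [139.8 145.8]
knob circ in scale [  -1.5 -129.6]
body 394 med [ 603.6 -150.1  119.8] rect [ 595.7 -154.3] [59.5 62.4] 22.9 circ [ 592.6 -154.3] 33.4 z5-95 [114.8 123.1]
body circ in scale [  -1.3 -128.1]
tool [  8.5 175.4]
cuprim 213 med [581.3 -27.3 170.7] rect [581.2 -29.3] [61.4 61. ] 49.3 circ [579.6 -27.4] 33.0 z5-95 [165.8 175. ]
cuprim 102 med [578.7 -27.5 172.2] rect [577.8 -27.8] [60.2 60.1] 32.7 circ [577.8 -28.2] 30.8 z5-95 [166.8 175.3]
```

View pics/c10.png

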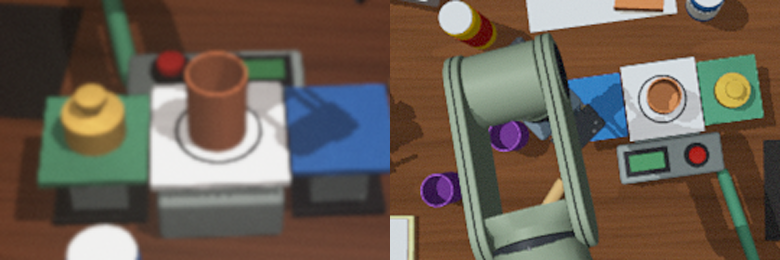

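The picture shows the cup upright inside the ring and the weight in the middle of the green ledge. The arm touches nothing, so I'll hand in.

```bash
python3 -c "
from workcell import env
print(env.job_done())"
```

```text
the job is handed in; nothing more can be done
None
```

I handed the job in at about 29 s: I slid the weight into the ring, pressed the button to its stop, slid the weight on to the middle of the green ledge, and set the cup upright in the ring; the hand-in gave no verdict.

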